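Stopper the flask and hold it up off the warming plate

ROBOT

A 7-joint arm with a two-finger parallel gripper is mounted at the origin on the work surface. World frame = base frame: x ahead of the robot, y to its left, z up, the work surface at z = 0. Lengths are in m, angles in rad, forces in N, time in s.
With the tool pointing down it reaches from about 0.375 to 0.925 m from the base axis. Payload 3.1 kg.
Tool frame: the origin (TCP) lies between the finger pads; the fingertips stand 19 mm ahead of it and the grasp point (between the pads) is the TCP; z points along the fingers, y is the direction in which the jaws open and shut (so a half turn about z gives the same grasp; the last joint's range is limited). The gripper opens to 85 mm and grips with 20 to 120 N. Pads are 22 mm wide; open, the fingers measure 114 mm over their backs; the gripper's body (76 mm by 85 mm) begins 54 mm behind the grasp point. The pads swing forward as they close: fully open they stand 13 mm farther back than shut.
Start: joints at [-1.4, 0.383, 0.044, 1.598, -0.018, 1.161, -0.05], TCP at [0.173, 0.627, 0.213] pointing down, gripper open.
Joint ranges: [-2.61, 2.61], [-0.41, 2.15], [-1.48, 1.57], [0, 2.5], [-1.57, 4.71], [0.05, 1.97], [-2.85, 2.85]. Speed limits (rad/s): [2.79, 2.79, 3.14, 3.14, 3.14, 3.14, 3.14].

INTERFACE

Orientations are given as a unit quaternion [x, y, z, w].
In Python, from bench import move_ptp, movel, move_j, move_gripper, pause, inverse_kinematics, read_camera, camera_params, MotionError, sign_off, look_for, tip_of, read_time_s, read_qpos, read_joint_vel, read_effort, read_eef_pos, read_tcp_rot, read_ft_force, read_ft_torque, read_finger_gap gives the robot as it stands. Calls block until the motion is done:
- move_ptp(position, orientation): joint-space move of the TCP to a pose.
- movel(position, orientation=None, speed=0.15): straight line of the TCP; orientation=None keeps the orientation; speed is the mean speed in m/s.
- move_j(angles): joint-space move.
- move_gripper(opening, effort=None): finger opening in m; effort is the grip in N (None keeps the last); returns when the fingers have stopped.
- pause(seconds).
- inverse_kinematics(position, orientation): joint angles nearest the present ones, or None.
- read_camera(name): name is "scene" or "top" or "wrist"; returns the picture (420x560x3 uint8, red, green, blue); there is no depth.
- camera_params(name): a dict with "K" (3x3 intrinsics, pixels), "camera_from_world" (4x4, takes a point from world to camera coordinates). Camera axes: x right, y down, z forward; pixel columns grow to the right and rows downward; lengths in m; the calibration is good to about 2 mm. A picture is of the moment at which its call begins: read the wrist's pose just before it. camera_params takes no time and is no camera call; for the wrist camera it gives the pose at the moment of the call.
A pose or a line that the arm cannot do raises MotionError and nothing moves.
- sign_off(): hands the job in, once; it reports no verdict.
Trained networks look in the newest picture that a camera, given by its name, has taken for a name from the list of things; names that differ only in an ending like _2 or _b are one class to them, and where a whole thing is asked for, a point or a joint stands for the part that bears it (a point fixed in the world has none). Each returns a list of dicts, best first, with "confidence" (0 to 1); they miss things now and then, are a little off and sometimes report something else, mostly with a low value. They report only what shows in the picture. A call takes as long as a camera call. They do not tell look-alikes from the thing itself.
- look_for(camera, name): "at" ([column, row] in pixels, amid what is visible of it).
- tip_of(camera, name): "at" ([column, row] in pixels: a listed point, or the origin of a listed thing).
Readings, each from a call of its own:
- read_time_s(): time.
- read_qpos(): joint angles.
- read_joint_vel(): joint speeds.
- read_effort(): joint torques, N m.
- read_eef_pos(): TCP position.
- read_tcp_rot(): TCP orientation.
- read_ft_force(): force on the tool from outside, world axes, zero at the start.
- read_ft_torque(): the same for the moment, N m.
- read_finger_gap(): finger opening in m.
Only numpy, scipy, OpenCV 4.12 (cv2) and the standard library are available. Lean on these libraries where they do the work, as an engineer would, in place of code of your own. Each camera call takes 0.05 s, during which the arm holds its last target.

TASK

Close the conical flask that stands on the warming plate with the plain solid stopper from the wooden rack (not the one with a tube): press it fully home in the neck and let go of it while the flask still stands on the plate. Then take the flask by its neck, raise it straight up about 10 cm clear of the plate, and hold it there upright and still for two seconds; finish while still holding it in the air. Never tip the flask, and leave the tubed stopper and everything else on the bench where it is.

Things in the scene. Friction and masses are not known exactly. Their poses are not given: they have to be found in the camera images.
- stopper_mid (a point): Plain solid dark rubber stopper, 46 mm tall, standing head up in one of the rack's two holes; this point is at its centre, half-way up (1 mm above the underside of the head). Upper 24 mm: cylindrical head 32 mm in diameter (narrower than the neck of the flask), to grip. Lower 22 mm: tapered shank, 26 mm in diameter under the head and 19 mm at the foot. z axis points up out of the head. About 40 g.
- tubed_mid (a point): The other stopper, to be left alone: same shape and size, in the rack's other hole, but with a clear tube of 8 mm diameter standing 35 mm up out of its head. This point lies like stopper_mid on the plain one.
- rack: Wooden stopper rack, fixed to the bench: block of 60 mm (its x) by 150 mm (its y) by 45 mm high, origin at the centre of its underside. Two holes of 28 mm diameter in its top, at y = -40 and +40 mm, 35 mm deep; the stoppers rest on the undersides of their heads on its top face.
- flask: Empty clear conical flask (the smaller of the two on the bench), loose, standing on the warming plate; round about its vertical axis. 125 mm tall, base 84 mm in diameter, narrowing to a straight neck that takes the upper 45 mm: 36 mm outer and 28 mm inner diameter. Origin at the centre of its underside, z up. About 130 g.
- flask_mid (a point): Point on the axis of that flask, half-way up: 62.5 mm above its underside.
- flask_mouth (a point): Centre of that flask's mouth, level with its rim, 125 mm above its underside.
- warmer: Warming plate, fixed to the bench: grey box 150 by 150 by 33 mm with a bare aluminium top at 35 mm height, origin at the centre of its underside. A steel retaining ring, 92 mm inner diameter, stands 4 mm above the top, around the flask's foot.
- plate_top (a point): Centre of the warming plate's top face (35 mm above the bench), on which the flask stands; z up.
- spare: Bystander: larger clear conical flask, 165 mm tall, base about 113 mm in diameter, standing on the bench; origin at the centre of its underside.
- dishes: Bystander: stack of three round culture dishes, 88 mm in diameter, 45 mm high; origin at the centre of its underside.
- beaker: Bystander: clear beaker, about 70 mm in diameter and 90 mm high; origin at the centre of its underside.
- slidebox: Bystander: flat blue slide box, 100 by 170 by 35 mm; origin at the centre of its underside.
- timer: Bystander: small white timer, 65 by 65 by 22 mm, lying flat; origin at the centre of its underside.
- stopper: The same plain stopper, its origin at the centre of its foot (23 mm below stopper_mid). When home, the flat underside of its head sits on the flask's rim and stopper_mid is 1 mm above flask_mouth; the shank has 1 mm of clearance all round and does not jam.
Things that resemble listed ones, but are neither listed nor needed, are in the scene too. What is shaped like the flask but blue or green is not meant. There is more than one size of the warmer; the job needs the larger.

How it is judged:
On the way, in this order (a step that is already met when the one before it is completed fails the run):
1. the plain stopper is home in the flask's neck and let go, the flask still standing on the plate (horizontal distance between stopper_mid and flask_mouth below 0.004 m and z of stopper_mid in the frame of flask_mouth between -0.004 and 0.004 m and angle between the z axis of stopper_mid and the z axis of flask_mouth, either way round below 0.07 rad and contact force between stopper and the fingers below 0.05 N and z of flask_mid in the frame of plate_top below 0.066 m and contact force between flask and warmer above 0.2 N), for 0.2 s.
2. the stoppered flask is held still and upright in the air above the plate for 1 s (horizontal distance between stopper_mid and flask_mouth below 0.004 m and z of stopper_mid in the frame of flask_mouth between -0.004 and 0.004 m and angle between the z axis of stopper_mid and the z axis of flask_mouth, either way round below 0.07 rad and z of flask_mid in the frame of plate_top between 0.1275 and 0.2125 m and horizontal distance between flask_mid and plate_top below 0.05 m and angle between flask_mid's own z axis and vertical below 0.1 rad and linear speed of flask below 0.02 m/s and angular speed of flask below 0.15 rad/s and contact force between flask and the fingers above 1 N and contact force between flask and warmer below 0.05 N), for 1 s.
At the end, for the whole second after the job is handed in: Stopper home in the neck (within 4 mm and 4 degrees); flask held by the fingers, its underside 65 to 150 mm above the plate's top and within 50 mm sideways of its centre, upright within 5.7 degrees, slower than 20 mm/s and 0.15 rad/s, not touching the plate (all of step 2); the arm keeps its last pose, push and grip.
It fails at once if the flask is tipped more than 17 degrees (angle between flask_mid's own z axis and vertical above 0.3 rad).
It fails at once if the tubed stopper or another thing on the bench is moved more than 30 mm (distance of any of tubed_mid, spare, dishes, beaker, slidebox, timer from where it was at the start of the episode above 0.03 m).
It also fails if it takes over 64 s, if anything falls off the work surface, if the arm or the gripper's body presses on something with over 40 N, if the wrist force passes 120 N, or if a joint passes its speed limit or range.

## Working session

There is one attempt and no reset: what is moved stays moved. The work goes in short steps, each a Python script; the robot and the scene stay as the last script left them, time stands still between calls to the robot, and variables do not carry over. Pictures are saved under pics/ and viewed, and the job is handed in when it is done.

```bash
ls; mkdir -p pics; python3 - <<'E'
from bench import *
import cv2
for c in ["scene","top","wrist"]:
    im=read_camera(c); cv2.imwrite(f"pics/{c}0.png",im[:,:,::-1])
    p=camera_params(c); print(c,p["K"],p["camera_from_world"])
    for n in ["stopper_mid","tubed_mid","flask_mouth","flask","plate_top","warmer","rack"]:
        print(n,[([round(float(v)) for v in d["at"]],round(d["confidence"],2)) for d in tip_of(c,n)])
print(read_time_s(),read_eef_pos(),read_tcp_rot(),read_finger_gap())
E
```

```text
pics
scene [[522.46800288   0.         279.79347525]
 [  0.         522.46800288 211.08615546]
 [  0.           0.           1.        ]] [[ 0.1589902   0.98726573  0.00533736 -0.09301864]
 [ 0.80471469 -0.12645622 -0.58003715 -0.36297809]
 [-0.57197586  0.09651527 -0.81457254  1.8157027 ]
 [ 0.          0.          0.          1.        ]]
stopper_mid [([339, 215], 0.68)]
tubed_mid [([366, 217], 0.63)]
flask_mouth [([257, 250], 0.98), ([166, 171], 0.88), ([180, 218], 0.66)]
flask [([191, 242], 0.84), ([258, 274], 0.82)]
plate_top [([107, 260], 0.8), ([121, 200], 0.7), ([191, 243], 0.66)]
warmer [([111, 262], 0.69), ([196, 249], 0.65)]
rack [([349, 230], 0.6)]
top [[388.18315248   0.         285.43888558]
 [  0.         388.18315248 205.813498  ]
 [  0.           0.           1.        ]] [[ 5.29447793e-02 -9.98597391e-01  3.16492282e-04 -1.19118740e-02]
 [-9.75941898e-01 -5.18107271e-02 -2.11785411e-01  5.37238324e-01]
 [ 2.11504757e-01  1.09040538e-02 -9.77316141e-01  1.10493414e+00]
 [ 0.00000000e+00  0.00000000e+00  0.00000000e+00  1.00000000e+00]]
stopper_mid [([232, 210], 0.66)
[... 226 characters left out ...]
47, 207], 0.71)]
warmer [([372, 215], 0.77), ([442, 210], 0.76)]
rack [([221, 208], 0.77)]
wrist [[305.71935906   0.         284.62154387]
 [  0.         305.71935906 203.68394347]
 [  0.           0.           1.        ]] [[ 2.65440185e-01  9.64127255e-01  3.80637037e-04 -6.51848723e-01]
 [ 9.31639241e-01 -2.56597281e-01  2.57305577e-01 -3.36003244e-02]
 [ 2.48172990e-01 -6.79446234e-02 -9.66330014e-01  3.75954407e-01]
 [ 0.00000000e+00  0.00000000e+00  0.00000000e+00  1.00000000e+00]]
stopper_mid []
tubed_mid []
flask_mouth []
flask []
plate_top []
warmer []
rack []
1.2 [0.17260394 0.626695   0.21336332] [ 1.33965935e-01  9.90985937e-01  1.66502351e-05 -5.32274269e-06] 0.08539964392688912
```

View pics/scene0.png

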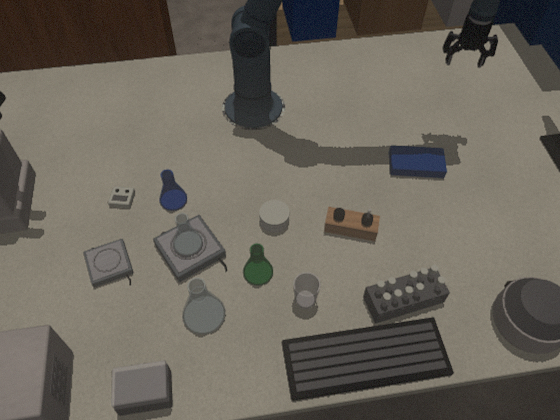

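View pics/top0.png

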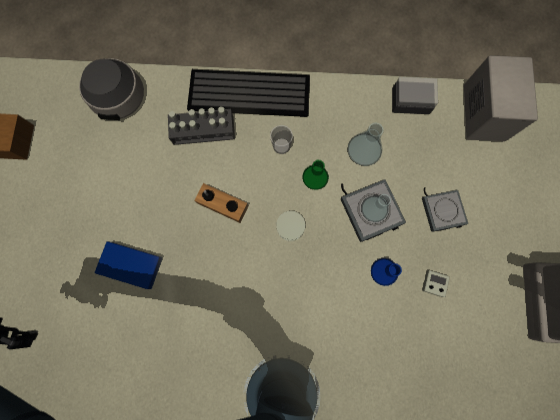

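The clear small flask is on the larger warmer (scene ≈185,235; top ≈376,207). The rack's tubed stopper is at scene ≈367,217, and the plain one is at scene 339,215 / top 232,206. Next I'll triangulate.

```bash
cat > h.py <<'E'
import numpy as np, cv2
from bench import *
def ray(c,px,P=None):
    p=P or camera_params(c); K=np.array(p["K"]);T=np.array(p["camera_from_world"])
    d=T[:3,:3].T@np.linalg.inv(K)@np.array([px[0],px[1],1.]); o=-T[:3,:3].T@T[:3,3]
    return o,d/np.linalg.norm(d)
def atz(c,px,z,P=None):
    o,d=ray(c,px,P); return o+d*(z-o[2])/d[2]
def tri(rays):
    A=sum(np.eye(3)-np.outer(d,d) for o,d in rays); b=sum((np.eye(3)-np.outer(d,d))@o for o,d in rays)
    return np.linalg.solve(A,b)
def proj(c,X,P=None):
    p=P or camera_params(c); K=np.array(p["K"]);T=np.array(p["camera_from_world"])
    v=K@(T[:3,:3]@np.array(X)+T[:3,3]); return v[:2]/v[2]
E
python3 - <<'E'
from h import *
np.set_printoptions(precision=4,suppress=True)
best={}
for c in ["scene","top"]: 
    read_camera(c)
    for n in ["stopper_mid","tubed_mid","flask_mouth","flask_mid","plate_top","warmer","rack","spare","dishes","beaker","slidebox","timer"]:
        best[c,n]=[(np.round(d["at"],1),round(d["confidence"],2)) for d in tip_of(c,n)]
zz=dict(stopper_mid=.046,tubed_mid=.046,flask_mouth=.16,flask_mid=.0975,plate_top=.035,warmer=0,rack=0)
for (c,n),v in best.items():
    print(c,n,[(a,s,atz(c,a,zz.get(n,0))[:2]) for a,s in v])
for c in ["scene","top"]:
    im=cv2.imread(f"pics/{c}0.png")
    cs={"scene":[(352,218),(188,235)],"top":[(221,202),(376,207)]}[c]
    cv2.imwrite(f"pics/z_{c}.png",np.hstack([cv2.resize(im[y-40:y+40,x-40:x+40],(400,400),interpolation=cv2.INTER_CUBIC) for x,y in cs]))
E
```

```text
scene stopper_mid []
scene tubed_mid [(array([415.3, 162.5]), 0.65, array([0.37  , 0.4575])), (array([364.2, 218.3]), 0.64, array([0.5489, 0.2491]))]
scene flask_mouth [(array([260.1, 252.3]), 0.84, array([ 0.6824, -0.0657])), (array([181.1, 217.4]), 0.75, array([ 0.5469, -0.2527])), (array([163.3, 173.2]), 0.57, array([ 0.3911, -0.2933]))]
scene flask_mid [(array([170.8, 185.8]), 0.93, array([ 0.3874, -0.283 ])), (array([184.1, 230. ]), 0.85, array([ 0.5445, -0.2538])), (array([255.9, 261.3]), 0.65, array([ 0.67  , -0.0765])), (array([339.7, 219.5]), 0.4, array([0.5759, 0.1662]))]
scene plate_top [(array([107.5, 262.8]), 0.86, array([ 0.5761, -0.4705])), (array([189. , 245.6]), 0.6, array([ 0.5557, -0.2498]))]
scene warmer [(array([112.3, 262.5]), 0.75, array([ 0.5554, -0.467 ])), (array([191.8, 249.6]), 0.69, array([ 0.5478, -0.2462]))]
scene rack [(array([349.2, 230.2]), 0.84, array([0.5531, 0.2096])), (array([308.3, 299.9]), 0.74, array([0.7525, 0.0499]))]
scene spare [(array([206.3, 312. ]), 0.86, array([ 0.7448, -0.2207]))]
scene dishes [(array([276.4, 219.3]), 0.7, array([0.48
[... 1168 characters left out ...]
mer [(array([372.1, 214.6]), 0.85, array([ 0.5358, -0.2553])), (array([439.9, 213.3]), 0.79, array([ 0.5513, -0.4674]))]
top rack [(array([219.2, 207. ]), 0.68, array([0.5347, 0.225 ]))]
top spare [(array([364.1, 149. ]), 0.87, array([ 0.7518, -0.228 ]))]
top dishes [(array([292.1, 224.6]), 0.78, array([ 0.4909, -0.0067]))]
top beaker [(array([280.3, 145.1]), 0.79, array([0.7507, 0.0446])), (array([435.2, 281.1]), 0.31, array([ 0.3412, -0.4467]))]
top slidebox [(array([131.7, 264.6]), 0.8, array([0.3418, 0.4751]))]
top timer [(array([433.4, 282.3]), 0.88, array([ 0.3374, -0.4412])), (array([235.2, 208.7]), 0.67, array([0.5319, 0.1743])), (array([131.1, 263.7]), 0.5, array([0.3444, 0.4773]))]
```

View pics/z_scene.png

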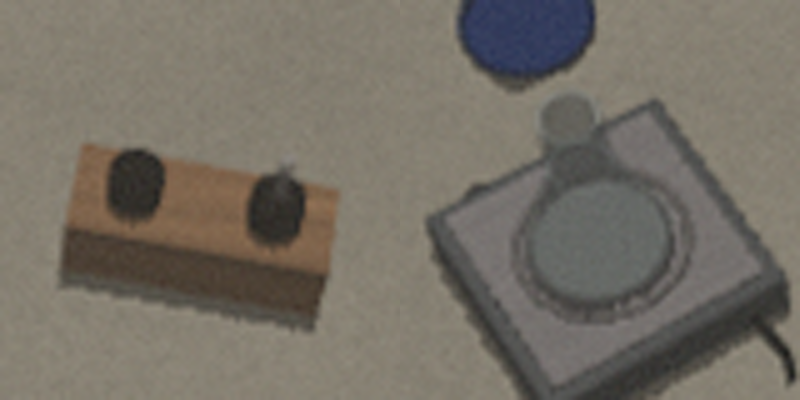

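View pics/z_top.png

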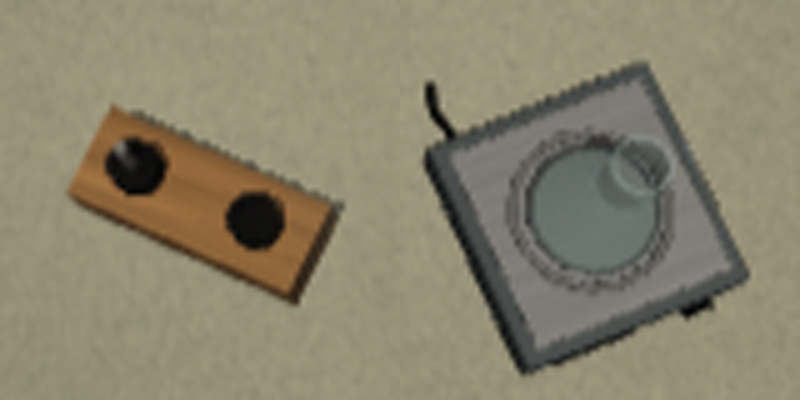

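Plain stopper head (top) is at ≈(232,206), tubed at ≈(208,195). The flask mouth is at (384,200) in top and (182,219) in scene. I'll hover over the stopper and measure with the wrist camera.

```bash
cat >> h.py <<'E'
from scipy.spatial.transform import Rotation as Rn
def qdown(ydir):
    y=np.array([ydir[0],ydir[1],0.]);y/=np.linalg.norm(y); z=np.array([0,0,-1.]); x=np.cross(y,z)
    return Rn.from_matrix(np.column_stack([x,y,z])).as_quat()
def snap(c,name):
    P=camera_params(c); im=read_camera(c)[:,:,::-1].copy(); cv2.imwrite(f"pics/{name}.png",im); return im,P
E
python3 - <<'E'
from h import *
np.set_printoptions(precision=4,suppress=True)
a=atz("top",(232,206),.069);b=atz("top",(208,195),.069)
print(a,b,np.linalg.norm(a-b))
print("mouth tri",tri([ray("scene",(181.7,219.4)),ray("top",(384,200.4))]), atz("top",(384,200.4),.16),atz("scene",(181.7,219.4),.16))
P=camera_params("wrist");T=P["camera_from_world"];C=-T[:3,:3].T@T[:3,3]
R0=Rn.from_quat(read_tcp_rot()); print("cam in tool",R0.inv().apply(C-read_eef_pos()), "fwd in tool",R0.inv().apply(T[2,:3]))
h=(b-a)[:2]/np.linalg.norm(b-a); u=np.array([-h[1],h[0]])
for s in (1,-1):
    q=qdown(s*u); print(s,u*s,q,inverse_kinematics([a[0],a[1],.22],q))
for s in (1,-1):
    q=qdown(s*u); print(s,inverse_kinematics([.543,-.25,.28],q))
E
```

```text
[0.5257 0.1746 0.069 ] [0.5553 0.2488 0.069 ] 0.07993522770360593
mouth tri [ 0.5467 -0.2537  0.151 ] [ 0.5443 -0.2528  0.16  ] [ 0.5535 -0.2515  0.16  ]
cam in tool [ 0.0643  0.0017 -0.1588] fwd in tool [-0.2573  0.0003  0.9663]
1 [-0.9286  0.3712] [-0.5607  0.828   0.      0.    ] [-0.656   0.1969  0.2945  1.8366 -0.0632  1.1172  2.4222]
-1 [ 0.9286 -0.3712] [0.828  0.5607 0.     0.    ] [-0.9584  0.2202  0.6445  1.8496 -0.1464  1.1191 -0.6417]
1 [-0.6211  0.5787  1.3869  1.6905 -0.5808  1.3701 -2.6608]
-1 [-0.3857  0.3231  0.9273  1.6836 -0.2692  1.2703  0.2171]
```

```bash
python3 - <<'E'
from h import *
np.set_printoptions(precision=4,suppress=True)
q=qdown([.9286,-.3712])
move_ptp([.5257,.1746,.20],q)
im,P=snap("wrist","w1")
for n in ["stopper_mid","tubed_mid","rack"]:
    print(n,[(np.round(d["at"],1),round(d["confidence"],2),atz("wrist",d["at"],.046,P)) for d in tip_of("wrist",n)])
print(proj("wrist",[.5257,.1746,.069],P),read_time_s(),read_eef_pos())
E
```

```text
stopper_mid [(array([288.9, 184.6]), 0.77, array([0.5312, 0.1789, 0.046 ]))]
tubed_mid [(array([287.9, 102.2]), 0.8, array([0.56  , 0.2552, 0.046 ]))]
rack [(array([287., 141.]), 0.91, array([0.5456, 0.2211, 0.046 ]))]
[285.5498 195.3376] 4.7667 [0.5255 0.1757 0.1999]
```

View pics/w1.png

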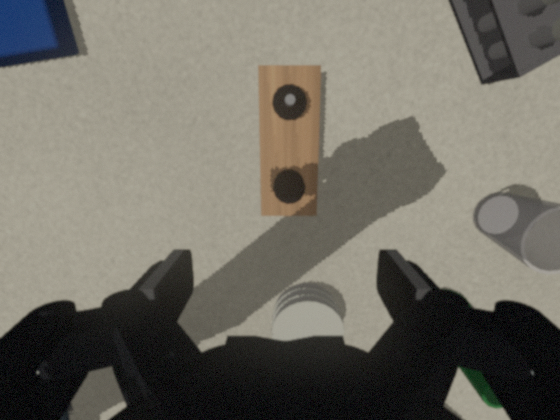

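The wrist picture shows the plain stopper head at ≈(290,186) and the tubed one at (290,101). The rack is aligned with the image, so the jaw direction is right. I'll fit the head's outline.

```bash
python3 - <<'E'
from h import *
np.set_printoptions(precision=4,suppress=True)
im=cv2.imread("pics/w1.png");P=camera_params("wrist")
m=(im.max(2)<60).astype(np.uint8); m[:,:255]=0;m[:,325:]=0;m[:60]=0;m[215:]=0
n,l,s,c=cv2.connectedComponentsWithStats(m)
for i in range(1,n):
    if s[i,4]>100:
        cnt=cv2.findContours((l==i).astype(np.uint8),0,1)[0][0]; print(s[i],c[i],cv2.fitEllipse(cnt))
        for z in (.069,.063,.057): print(z,atz("wrist",c[i],z,P))
# predicted silhouette centre for vertical cylinder model
def sil(x,y):
    pts=[proj("wrist",[x+.016*np.cos(t),y+.016*np.sin(t),z],P) for z in(.045,.069) for t in np.linspace(0,6.28,40)]
    k=cv2.convexHull(np.array(pts,np.float32)); M=cv2.moments(k); return np.array([M["m10"]/M["m00"],M["m01"]/M["m00"]]),M["m00"]
from scipy.optimize import least_squares
for i in range(1,n):
    if s[i,4]>100:
        r=least_squares(lambda p:sil(*p)[0]-c[i],[.528,.176] if c[i][1]>150 else [.556,.25],diff_step=1e-3); print(r.x,sil(*r.x))
E
```

```text
[274  86  32  33 652] [289.8926 102.1933] ((289.7427673339844, 101.67135620117188), (30.565580368041992, 31.827438354492188), 171.7769012451172)
0.069 [0.5614 0.2521 0.069 ]
0.063 [0.5616 0.2524 0.063 ]
0.057 [0.5618 0.2527 0.057 ]
[274 170  31  32 751] [288.9561 185.8788] ((288.97027587890625, 185.8861846923828), (29.189062118530273, 30.986785888671875), 174.64016723632812)
0.069 [0.5325 0.1809 0.069 ]
0.063 [0.5321 0.1797 0.063 ]
0.057 [0.5317 0.1786 0.057 ]
[0.5613 0.2519] (array([289.8926, 102.1933]), 1038.8082192321308)
[0.5319 0.1792] (array([288.9561, 185.8788]), 937.3411077687051)
```

```bash
python3 - <<'E'
from h import *
np.set_printoptions(precision=4,suppress=True)
q=qdown([.9286,-.3712])
movel([.5310,.1785,.125],q)
im,P=snap("wrist","w2"); e=read_eef_pos()
print(e,"tcp px",proj("wrist",e,P))
for n in ["stopper_mid","tubed_mid","rack"]:
    print(n,[(np.round(d["at"],1),round(d["confidence"],2),atz("wrist",d["at"],.046,P)) for d in tip_of("wrist",n)])
for c in["top","scene"]:
  snap(c,c+"2")
E
```

```text
[0.532  0.1786 0.1261] tcp px [284.4739 245.9698]
stopper_mid [(array([280.7, 207.7]), 0.85, array([0.529 , 0.1795, 0.046 ]))]
tubed_mid [(array([281.1, 100.7]), 0.81, array([0.5601, 0.2556, 0.046 ]))]
rack [(array([282.8, 152.9]), 0.85, array([0.547 , 0.2196, 0.046 ]))]
```

View pics/w2.png

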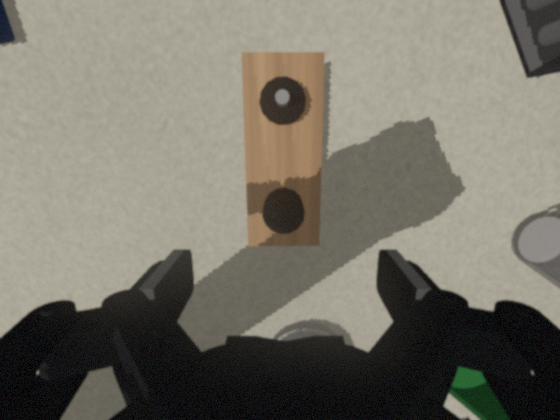

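```bash
cat >> h.py <<'E'
from scipy.optimize import least_squares
def sil(c,P,x,y,r=.016,z0=.045,z1=.069):
    pts=[proj(c,[x+r*np.cos(t),y+r*np.sin(t),z],P) for z in(z0,z1) for t in np.linspace(0,6.28,60)]
    k=cv2.convexHull(np.array(pts,np.float32)); M=cv2.moments(k); return np.array([M["m10"]/M["m00"],M["m01"]/M["m00"]]),M["m00"]
def fitcyl(c,P,px,x0,**k):
    return least_squares(lambda p:sil(c,P,*p,**k)[0]-px,x0,diff_step=1e-3).x
E
python3 - <<'E'
from h import *
np.set_printoptions(precision=4,suppress=True)
P=camera_params("wrist"); print(read_eef_pos(),read_qpos())
im=cv2.imread("pics/w2.png").astype(int)
m=((im.max(2)<62)&(im[:,:,2]-im[:,:,0]<15)).astype(np.uint8); m[:,:255]=0;m[:,320:]=0;m[:60]=0;m[240:]=0
n,l,s,c=cv2.connectedComponentsWithStats(m)
for i in range(1,n):
    if s[i,4]>100:
        p=fitcyl("wrist",P,c[i],[.53,.18]);print(s[i],c[i],p,sil("wrist",P,*p)[1])
E
```

```text
[0.5317 0.1788 0.126 ] [-0.9093  0.3554  0.6073  1.9177 -0.2489  0.9411 -0.564 ]
[263  78  42  41 554] [287.3249  94.2545] [0.5653 0.2565] 1912.2545096343383
[264 192  39  41 879] [283.884  215.0865] [0.5309 0.1769] 1653.0533497666474
```

```bash
python3 - <<'E'
from h import *
np.set_printoptions(precision=4,suppress=True)
P=camera_params("wrist")
im=cv2.GaussianBlur(cv2.imread("pics/w2.png"),(5,5),0).astype(int)
d=im[:,:,2]-im[:,:,0]
print(d[210,250:320:2]);print(d[180:245:2,283]);print(im[180:245:2,283,2])
m=(d<16).astype(np.uint8); m[:,:251]=0;m[:,318:]=0;m[:60]=0;m[243:]=0
n,l,s,c=cv2.connectedComponentsWithStats(m)
for i in range(1,n):
    if s[i,4]>600:
        p=fitcyl("wrist",P,c[i],[.53,.18]);print(s[i],c[i],p,sil("wrist",P,*p)[1])
E
```

```text
[38 39 40 41 42 40 31 17 13 13 14 14 13 13 13 13 13 13 13 13 14 12 12 12
 11 12 14 29 41 41 40 39 39 38 35]
[60 57 52 42 27 18 17 15 15 15 15 14 14 15 15 13 13 12 12 13 13 12 11 11
 11 10 16 33 41 41 41 40 36]
[153 144 130 103  68  50  48  48  49  47  47  46  46  46  46  45  45  44
  44  44  45  43  44  44  45  46  57  86 102 104 103 102 102]
[ 263   79   41   41 1158] [283.7668  97.5475] [0.5623 0.2554] 1892.2600874805357
[ 265  192   38   40 1096] [283.5821 213.1104] [0.5312 0.1785] 1653.2598422104493
```

```bash
python3 - <<'E'
from h import *
np.set_printoptions(precision=4,suppress=True)
P=camera_params("wrist")
im=cv2.GaussianBlur(cv2.imread("pics/w2.png"),(5,5),0).astype(int)
d=im[:,:,2]-im[:,:,0]
m=(d<26).astype(np.uint8); m[:,:253]=0;m[:,316:]=0;m[:60]=0;m[243:]=0
n,l,s,c=cv2.connectedComponentsWithStats(m)
for i in range(1,n):
    if s[i,4]>600:
        p=fitcyl("wrist",P,c[i],[.53,.18]);print(s[i],c[i],p,sil("wrist",P,*p)[1])
E
```

```text
[ 261   78   45   45 1581] [282.7679 100.1632] [0.561  0.2542] 1880.5108268308686
[ 263  189   41   45 1452] [283.2886 210.6997] [0.5318 0.1803] 1653.5212902403437
```

```bash
python3 - <<'E'
from h import *
np.set_printoptions(precision=4,suppress=True)
q=qdown([.9286,-.3712])
movel([.5316,.1799,.0685],q,speed=.06)
print(read_eef_pos(),read_ft_force())
move_gripper(0.0,effort=30)
print(read_eef_pos(),read_ft_force(),read_finger_gap())
movel([.5316,.1799,.16],q,speed=.1)
print(read_eef_pos(),read_ft_force(),read_finger_gap(),read_time_s())
snap("wrist","w3");snap("scene","s3");snap("top","t3")
E
```

```text
[0.5321 0.18   0.0689] [ 0.0344 -0.5827  0.4601]
[0.5316 0.1799 0.0685] [-0.1856 -0.1553  0.1632] -1.331236503829535e-05
[0.5309 0.1797 0.1592] [-0.175  -0.3526  0.2786] 0.00014019979275172343 8.6417
```

View pics/w3.png

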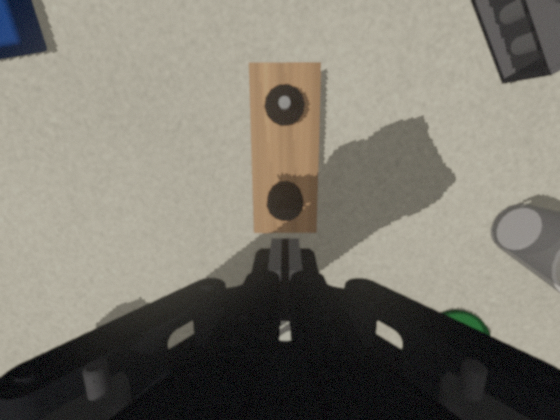

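The fingers closed on nothing (gap 0), and the stopper still stands in the rack at ≈(285,201). I'll check where the grasp missed.

```bash
python3 - <<'E'
from h import *
np.set_printoptions(precision=4,suppress=True)
P=camera_params("wrist"); e=np.array(read_eef_pos()); print(e)
for dz in (-.019,0,.05): print(dz,proj("wrist",e+[0,0,dz],P))
im=cv2.GaussianBlur(cv2.imread("pics/w3.png"),(5,5),0).astype(int)
d=im[:,:,2]-im[:,:,0]
m=(d<26).astype(np.uint8); m[:,:256]=0;m[:,314:]=0;m[:60]=0;m[231:]=0
n,l,s,c=cv2.connectedComponentsWithStats(m)
for i in range(1,n):
    if s[i,4]>400:
        p=fitcyl("wrist",P,c[i],[.53,.18]);print(s[i],c[i],p,sil("wrist",P,*p)[1])
for n in ["rack","stopper_mid"]:
    print(proj("wrist",[.531,.18,.069],P))
a=cv2.imread("pics/s3.png");b=cv2.imread("pics/t3.png")
cv2.imwrite("pics/z3.png",np.hstack([cv2.resize(a[160:260,300:400],(400,400)),cv2.resize(b[150:250,170:270],(400,400))]))
E
```

```text
[0.5309 0.1796 0.1591]
-0.019 [283.8986 234.0804]
0 [283.762  246.1697]
0.05 [283.2068 295.3108]
[ 266   85   38   39 1150] [284.6887 104.4522] [0.5609 0.2535] 1402.4878935423912
[ 268  182   35   38 1040] [285.1731 200.8548] [0.5319 0.1798] 1259.9675100280438
[284.1345 203.716 ]
[284.1345 203.716 ]
```

View pics/z3.png

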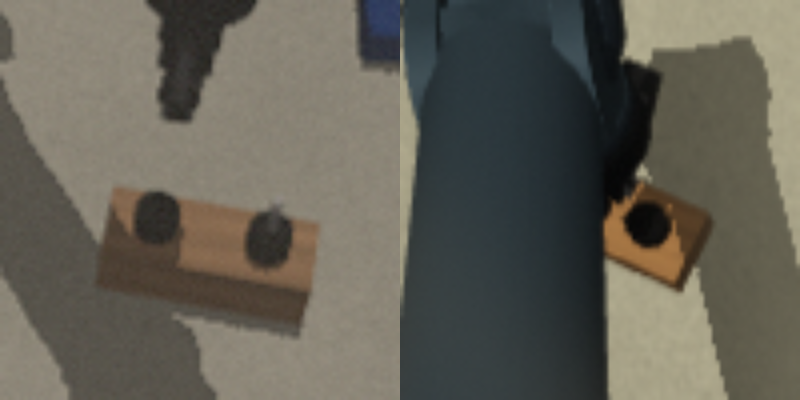

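```bash
python3 - <<'E'
from h import *
np.set_printoptions(precision=4,suppress=True)
print(tri([ray("scene",(339.4,214.6)),ray("top",(232,206.2))]))
print("rack corners, z=.045")
# probe with shut fingers
q=qdown([.9286,-.3712])
movel([.5317,.1799,.10],q,speed=.1); pause(.2)
f0=np.array(read_ft_force()); print(f0,read_eef_pos())
z=.10
while z>.058:
    z-=.003; movel([.5317,.1799,z],q,speed=.03)
    f=np.array(read_ft_force())-f0
    if abs(f[2])>1.5: print("touch");break
print(z,read_eef_pos(),f,read_time_s())
snap("wrist","w4");snap("scene","s4")
E
```

```text
[0.529  0.179  0.0514]
rack corners, z=.045
[ 0.502   0.7571 -0.2821] [0.5324 0.1802 0.1009]
0.05799999999999997 [0.5314 0.1798 0.0577] [ 0.6205 -1.184   0.4849] 13.2417
```

View pics/w4.png

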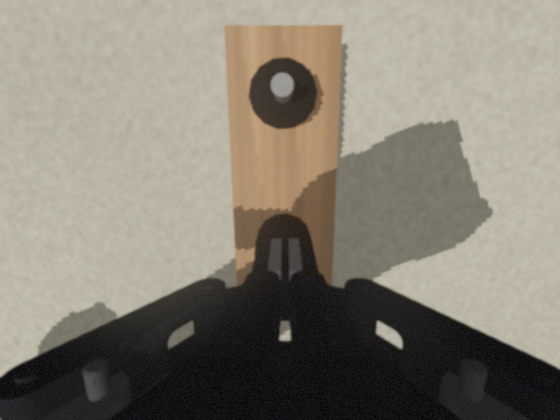

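```bash
python3 - <<'E'
from h import *
np.set_printoptions(precision=4,suppress=True)
P=camera_params("wrist"); e=np.array(read_eef_pos())
im=cv2.GaussianBlur(cv2.imread("pics/w4.png"),(5,5),0).astype(int)
d=im[:,:,2]-im[:,:,0]
m=(d<26).astype(np.uint8); m[:,:240]=0;m[:,330:]=0;m[:45]=0;m[140:]=0
n,l,s,c=cv2.connectedComponentsWithStats(m)
for i in range(1,n):
    if s[i,4]>400:
        print(s[i],c[i])
T=P["camera_from_world"];C=-T[:3,:3].T@T[:3,3];print("cam",C,e,Rn.from_quat(read_tcp_rot()).inv().apply(C-e))
for z1 in (.069,.059,.049,.039):
    p=fitcyl("wrist",P,[283,93],[.56,.25],z0=z1-.024,z1=z1); print(z1,p,sil("wrist",P,*p,z0=z1-.024,z1=z1)[1])
# rack width at row ~30 and ~200: expected px for z=.045
for z in(.045,.035,.025,.015):
    a=atz("wrist",(225,27),z,P);b=atz("wrist",(342,27),z,P);print(z,np.linalg.norm(a-b))
    a=atz("wrist",(236,240),z,P);b=atz("wrist",(334,240),z,P);print(z,np.linalg.norm(a-b))
E
```

```text
[ 251   59   65   68 3456] [282.9899  92.7011]
cam [0.5571 0.2418 0.2167] [0.5317 0.1799 0.058 ] [ 0.0669  0.0006 -0.1588]
0.069 [0.5609 0.2536] 4083.181337748072
0.059 [0.5612 0.2544] 3582.449196708447
0.049 [0.5614 0.2553] 3168.453282472794
0.039 [0.5617 0.2561] 2822.2649263904314
0.045 0.05893695715809776
0.045 0.05884139510528264
0.035 0.06236875563974067
0.035 0.06226762917159841
0.025 0.06580055412138369
0.025 0.06569386323791405
0.015 0.06923235260302671
0.015 0.06912009730422976
```

View pics/s4.png

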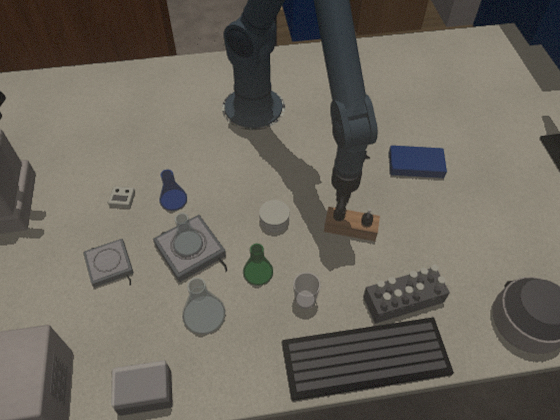

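```bash
python3 - <<'E'
from h import *
np.set_printoptions(precision=4,suppress=True)
for dz in(0,-.019): print("s3 tip",proj("scene",[.5309,.1797,.1592+dz]))
for dz in(0,-.019): print("s4 tip",proj("scene",[.5315,.1798,.0577+dz]))
P=camera_params("wrist")
print("head top/bot", proj("wrist",[.5318,.180,.069],P),proj("wrist",[.5318,.180,.045],P),fitcyl("wrist",P,[284.5,247],[.53,.18]))
print(read_finger_gap(),read_qpos(),read_effort(),read_ft_force())
a=cv2.imread("pics/s4.png");b=cv2.imread("pics/w4.png")
cv2.imwrite("pics/z4.png",np.hstack([cv2.resize(a[170:250,310:390],(400,400),interpolation=cv2.INTER_CUBIC),cv2.convertScaleAbs(cv2.resize(b[200:300,235:335],(400,400),interpolation=cv2.INTER_CUBIC),alpha=2)]))
E
```

```text
s3 tip [343.119  192.1161]
s3 tip [342.389  196.3923]
s4 tip [339.478  214.0907]
s4 tip [338.8257 217.9046]
head top/bot [283.7857 254.1496] [283.9195 237.4327] [0.5322 0.1801]
-0.00018868442214231134 [-0.8652  0.4605  0.5604  1.9521 -0.3292  0.8193 -0.5042] [ -0.0058 -35.8072   6.5342 -18.7859   0.0079   0.006    0.0002] [-0.6295  0.4896  0.5827]
```

View pics/z4.png

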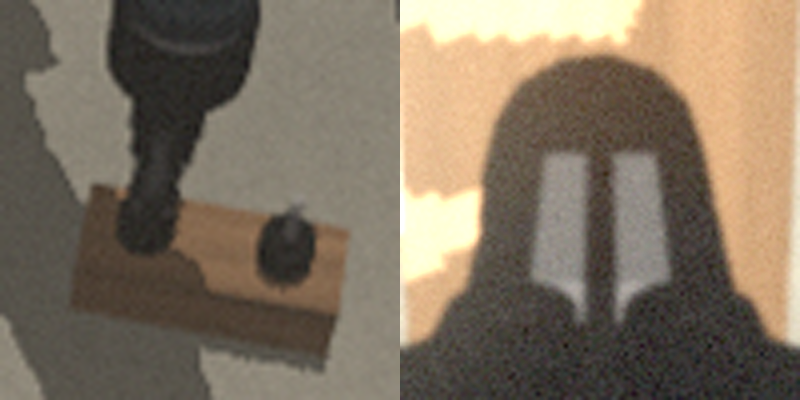

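The evidence agrees: the head's top is at about 69 mm, yet shut fingers at TCP z=58 mm touch nothing. Both pictures show the fingertips at or behind the TCP, not 19 mm ahead. I'll measure the real tip offset by touching the head gently.

```bash
python3 - <<'E'
from h import *
np.set_printoptions(precision=4,suppress=True)
q=qdown([.9286,-.3712])
pause(.1); f0=np.array(read_ft_force()); z=.058
while z>.034:
    z-=.0015; movel([.5319,.1800,z],q,speed=.03)
    f=np.array(read_ft_force())-f0
    if abs(f[2])>2: print("touch");break
print(z,read_eef_pos(),f,read_time_s())
snap("scene","s5")
E
```

```text
touch
0.050499999999999996 [0.5323 0.1801 0.0512] [-1.9328 -0.443   4.5435] 14.6917
```

Contact came at TCP z≈0.051, so the shut fingertips sit about 18 mm behind the reported TCP. The tool offset is about 37 mm different from the description. I'll work with this measured offset and grasp again, lower.

```bash
python3 - <<'E'
from h import *
np.set_printoptions(precision=4,suppress=True)
q=qdown([.9286,-.3712])
movel([.5319,.1800,.075],q,speed=.1)
move_gripper(.085,effort=30)
movel([.5319,.1800,.033],q,speed=.06); pause(.2)
print(read_eef_pos(),read_ft_force(),read_finger_gap())
move_gripper(0.0,effort=30)
print(read_eef_pos(),read_ft_force(),read_finger_gap(),read_time_s())
snap("wrist","w6");snap("scene","s6")
E
```

```text
[0.5323 0.1802 0.0335] [0.01   0.3311 0.1922] 0.08488380219922229
[0.5319 0.18   0.0332] [-0.4069  0.0422  1.564 ] 0.030481908135688063 17.5
```

View pics/w6.png

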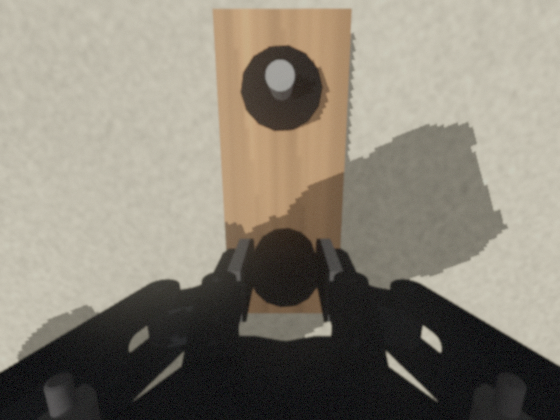

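The head is now between the pads at (285,267), gap 30.5 mm. I'll lift it and look.

```bash
python3 - <<'E'
from h import *
np.set_printoptions(precision=4,suppress=True)
q=qdown([.9286,-.3712])
movel([.5319,.1800,.10],q,speed=.08)
print(read_ft_force(),read_finger_gap())
movel([.5319,.1800,.20],q,speed=.2)
print(read_eef_pos(),read_finger_gap(),read_time_s())
snap("wrist","w7");a,_=snap("scene","s7")
cv2.imwrite("pics/z7.png",np.hstack([cv2.resize(a[130:250,290:410],(480,480),interpolation=cv2.INTER_CUBIC)]))
E
```

```text
[ 0.6381  0.3785 -0.2171] 0.030321125321568478
[0.531  0.1799 0.1989] 0.03068305625923113 19.2417
```

View pics/w7.png

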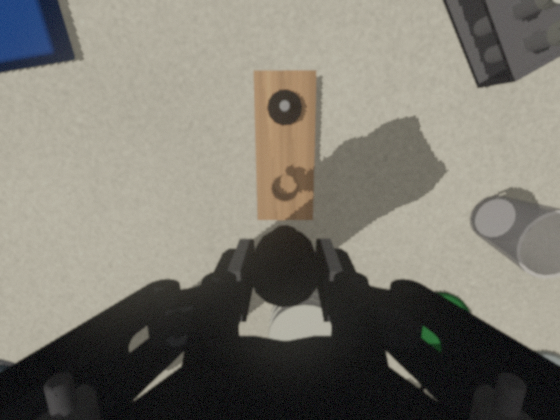

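View pics/z7.png

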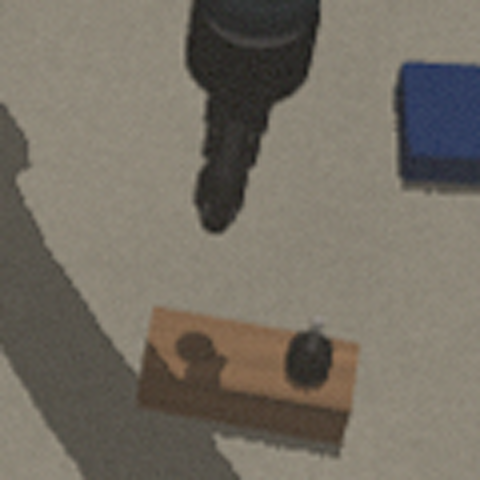

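The stopper is held upright and the hole is empty; the tubed one is untouched. Next I'll view the flask mouth from the side, using the wrist camera with the held stopper in view.

```bash
python3 - <<'E'
from h import *
np.set_printoptions(precision=4,suppress=True)
q=qdown([.9286,-.3712])
P=camera_params("wrist");e=np.array(read_eef_pos())
im=cv2.imread("pics/w7.png")
p=fitcyl("wrist",P,[284.8,266.5],e[:2],z0=e[2]+.0118,z1=e[2]+.0358)
print("stopper-tcp",p-e[:2], "in tool", Rn.from_quat(q).inv().apply([*(p-e[:2]),0]))
print("hole",atz("wrist",(285,186.5),.045,P))
movel([.5319,.18,.28],q,speed=.2)
move_ptp([.522,-.312,.28],q)
im,P=snap("wrist","w8"); e=np.array(read_eef_pos())
print(e,read_time_s(),read_finger_gap())
for n,z in [("flask_mouth",.16),("flask_mid",.0975),("plate_top",.035)]:
    print(n,[(np.round(d["at"],1),round(d["confidence"],2),atz("wrist",d["at"],z,P)) for d in tip_of("wrist",n)])
E
```

```text
stopper-tcp [0.0011 0.0008] in tool [0.0012 0.0007 0.    ]
hole [0.5312 0.1811 0.045 ]
[ 0.5231 -0.3101  0.2795] 21.7333 0.030657740848366238
flask_mouth [(array([142.8, 226.7]), 0.92, array([ 0.3854, -0.2881,  0.16  ])), (array([286.7, 127.9]), 0.61, array([ 0.5479, -0.2533,  0.16  ]))]
flask_mid [(array([164.9, 206.5]), 0.77, array([ 0.3845, -0.2846,  0.0975])), (array([284.7, 126.3]), 0.62, array([ 0.5465, -0.252 ,  0.0975]))]
plate_top [(array([348.6, 266.3]), 0.84, array([ 0.5597, -0.4687,  0.035 ]))]
```

View pics/w8.png

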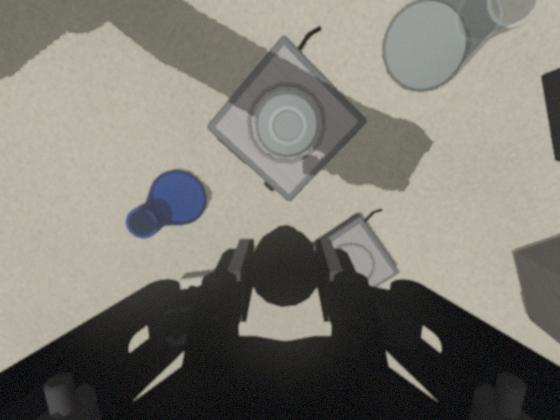

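```bash
python3 - <<'E'
from h import *
im=cv2.imread("pics/w8.png"); z=cv2.convertScaleAbs(cv2.resize(im[75:175,237:337],(600,600),interpolation=cv2.INTER_CUBIC),alpha=1.4)
for k in range(0,600,60): cv2.line(z,(k,0),(k,8),(0,0,255),2);cv2.line(z,(0,k),(8,k),(0,0,255),2)
P=camera_params("wrist")
for x,y in [(.5465,-.252),(.544,-.2525)]:
  pts=np.array([proj("wrist",[x+.018*np.cos(t),y+.018*np.sin(t),.16],P) for t in np.linspace(0,6.3,40)])
  cv2.polylines(z,[np.int32((pts-[237,75])*6+3)],True,(0,255,0) if x>.545 else (255,0,255),1)
cv2.imwrite("pics/z8.png",z)
E
```

```text
(no output)
```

View pics/z8.png

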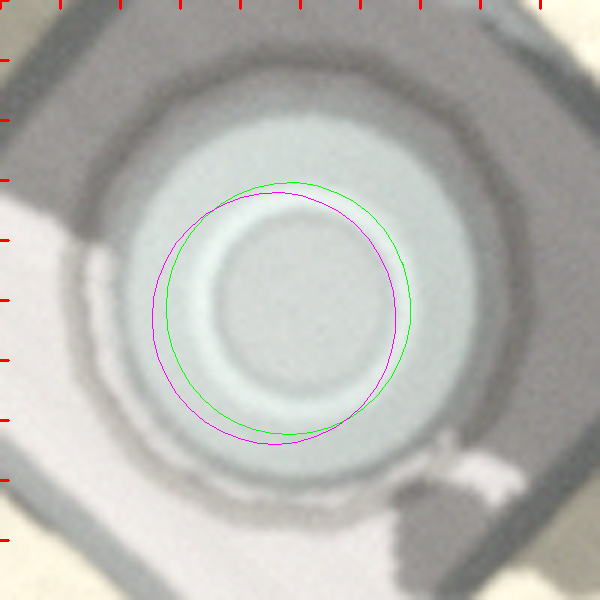

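```bash
python3 - <<'E'
from h import *
np.set_printoptions(precision=4,suppress=True)
P=camera_params("wrist")
print(atz("wrist",(286.8,124.9),.16,P),atz("wrist",(287.6,125),.14,P))
print("ring", atz("wrist",(237+300/6,75+290/6),.039,P), read_eef_pos())
for n in range(2):
  read_camera("wrist"); print([(np.round(d["at"],1),round(d["confidence"],2),atz("wrist",d["at"],.16,P)) for d in tip_of("wrist","flask_mouth")])
E
```

```text
[ 0.5488 -0.2516  0.16  ] [ 0.5495 -0.2521  0.14  ]
ring [ 0.55   -0.2511  0.039 ] [ 0.5228 -0.3108  0.2798]
[(array([286.6, 127.6]), 0.82, array([ 0.5477, -0.2537,  0.16  ])), (array([143.4, 227.6]), 0.65, array([ 0.3851, -0.2897,  0.16  ]))]
[(array([143.8, 227.5]), 0.77, array([ 0.3855, -0.2898,  0.16  ]))]
```

```bash
python3 - <<'E'
from h import *
np.set_printoptions(precision=4,suppress=True)
q=qdown([.9286,-.3712])
X=[.5487,-.252]
movel([*X,.28],q,speed=.15); movel([*X,.176],q,speed=.1); pause(.3)
f0=np.array(read_ft_force());print(read_eef_pos(),f0)
z=.176
while z>.1505:
    z-=.002; movel([*X,z],q,speed=.04)
    f=np.array(read_ft_force())-f0
    print(round(z,4),f)
    if abs(f[2])>5 or np.hypot(f[0],f[1])>6: print("stop");break
print(read_eef_pos(),read_time_s(),read_finger_gap())
a,_=snap("scene","s9");b,_=snap("wrist","w9")
cv2.imwrite("pics/z9.png",np.hstack([cv2.resize(a[170:290,130:250],(400,400),interpolation=cv2.INTER_CUBIC),cv2.resize(b[150:350,185:385],(400,400))]))
E
```

```text
[ 0.549  -0.2521  0.1764] [ 0.6313  1.1195 -0.7524]
0.174 [-0.431  -1.8155 -0.4119]
0.172 [-0.4405 -1.0352  0.5112]
0.17 [-1.8275 -1.5821  1.2391]
0.168 [-0.1227 -0.9488  1.0432]
0.166 [-1.1191 -0.6089  0.8749]
0.164 [-0.8272 -1.6598  0.8576]
0.162 [ 0.2658 -2.4375  0.4271]
0.16 [-0.2514 -1.0059 -0.2816]
0.158 [ 0.1747 -2.2423 -0.1242]
0.156 [-0.3695 -0.2627  0.2245]
0.154 [-1.0943 -1.1824  0.7345]
0.152 [-1.2265 -0.6482  0.6532]
0.15 [-0.4992 -1.3359  0.1576]
[ 0.5486 -0.2519  0.1498] 27.4167 0.03098366572694257
```

View pics/z9.png

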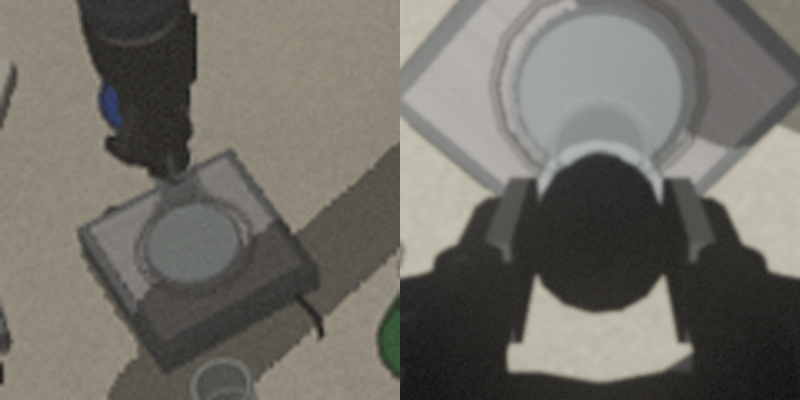

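The stopper is entering the neck: the rim shows just around and below the head, centred. I'll press until there's firm contact.

```bash
python3 - <<'E'
from h import *
np.set_printoptions(precision=4,suppress=True)
q=qdown([.9286,-.3712]);X=[.5487,-.252]
pause(.2);f0=np.array(read_ft_force());print(f0)
z=.150
while z>.136:
    z-=.001; movel([*X,z],q,speed=.03)
    f=np.array(read_ft_force())-f0
    print(round(z,4),f,read_eef_pos()[2])
    if abs(f[2])>6 or np.hypot(f[0],f[1])>8: print("stop");break
print(read_time_s(),read_finger_gap())
b,_=snap("wrist","w10")
cv2.imwrite("pics/z10.png",cv2.resize(b[150:350,185:385],(600,600)))
E
```

```text
[-0.1023  0.0962 -0.3357]
0.149 [-0.3844 -0.3955  0.016 ] 0.14894775163949367
0.148 [-0.2023  0.4044  1.4128] 0.1482809900603417
0.147 [-1.531   0.8349  6.1001] 0.14817842950381865
stop
28.4667 0.030822072216957243
```

View pics/z10.png

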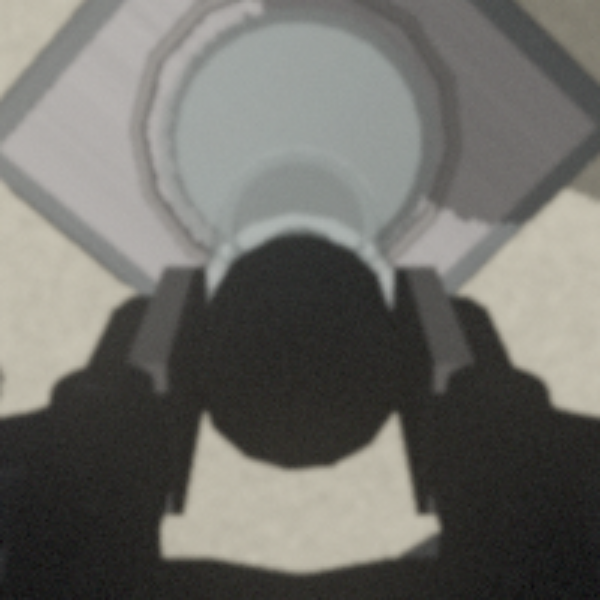

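Contact came at TCP z=0.1482 with 6 N, and the expected seating height was 0.148, so the stopper is home. I'll release and check.

```bash
python3 - <<'E'
from h import *
np.set_printoptions(precision=4,suppress=True)
q=qdown([.9286,-.3712]);X=[.5487,-.252]
movel([*X,.1478],q,speed=.03)
move_gripper(.085,effort=30); pause(.5)
print(read_ft_force(),read_finger_gap(),read_time_s())
b,_=snap("wrist","w11");a,_=snap("scene","s11")
cv2.imwrite("pics/z11.png",np.hstack([cv2.resize(a[170:290,130:250],(400,400),interpolation=cv2.INTER_CUBIC),cv2.resize(b[120:320,185:385],(400,400))]))
E
```

```text
[ 0.7565 -0.3688  0.0213] 0.08524674554036017 29.8417
```

View pics/z11.png

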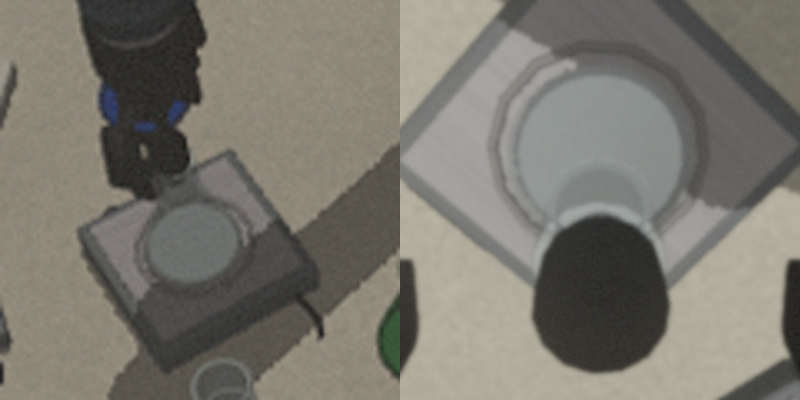

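Released: the head sits centred and level on the rim with the fingers clear. Now the neck grasp.

```bash
python3 - <<'E'
from h import *
np.set_printoptions(precision=4,suppress=True)
q=qdown([.9286,-.3712]);X=[.5487,-.252]
f0=np.array(read_ft_force()); z=.148
while z>.1065:
    z-=.006; z=max(z,.106); movel([*X,z],q,speed=.06)
    f=np.array(read_ft_force())-f0
    if abs(f[2])>3: print("contact",z,f);break
pause(.2)
print(read_eef_pos(),np.array(read_ft_force())-f0)
move_gripper(0,effort=50)
print(read_finger_gap(),np.array(read_ft_force())-f0,read_time_s())
b,_=snap("wrist","w12");a,_=snap("scene","s12")
cv2.imwrite("pics/z12.png",np.hstack([cv2.resize(a[170:290,130:250],(400,400),interpolation=cv2.INTER_CUBIC),cv2.resize(b[150:350,185:385],(400,400))]))
E
```

```text
[ 0.5488 -0.2521  0.1061] [0.8416 0.5978 0.3419]
0.034648174178991034 [ 0.5212 -0.4882  0.4307] 32.4083
```

View pics/z12.png

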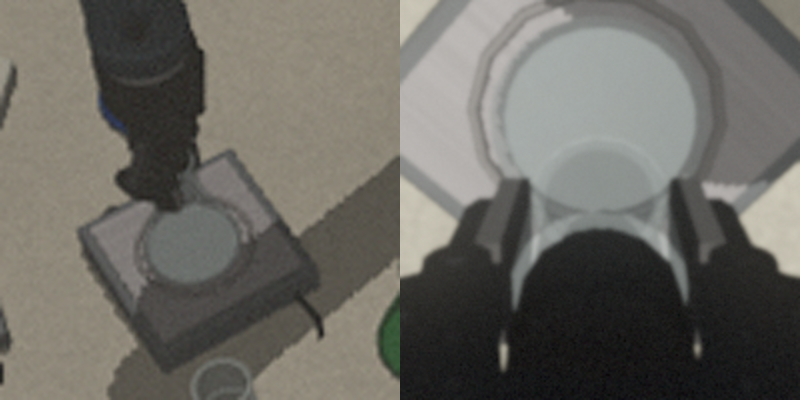

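The neck is gripped (gap 34.6 mm for the 36 mm neck, the same −1.4 mm bias seen on the stopper). Lifting.

```bash
python3 - <<'E'
from h import *
np.set_printoptions(precision=4,suppress=True)
q=qdown([.9286,-.3712]);X=[.5487,-.252]
movel([*X,.116],q,speed=.03); print(read_ft_force(),read_finger_gap())
movel([*X,.209],q,speed=.06); pause(2.2)
print(read_eef_pos(),read_ft_force(),read_finger_gap(),abs(np.array(read_joint_vel())).max(),read_time_s())
b,_=snap("wrist","w13");a,_=snap("scene","s13")
cv2.imwrite("pics/z13.png",np.hstack([cv2.resize(a[150:290,120:260],(400,400),interpolation=cv2.INTER_CUBIC),cv2.resize(b[150:350,185:385],(400,400))]))
E
```

```text
[-0.5327  0.0858 -1.8669] 0.034152223877615094
[ 0.5487 -0.252   0.209 ] [-0.3158 -0.0595 -1.9102] 0.03428746889141052 0.0020740587004454353 36.8917
```

View pics/z13.png

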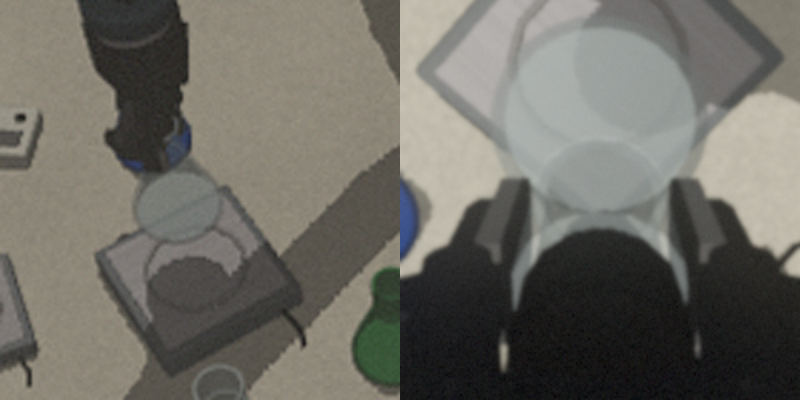

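The flask hangs in the air in the same pose relative to the gripper, with the stopper on its rim and about 1.7 N of weight on the wrist.

```bash
python3 -c "
from bench import *
print(sign_off(),read_finger_gap(),read_time_s())"
```

```text
the job is handed in; nothing more can be done
the job is handed in; nothing more can be done
```

I put the plain stopper in the flask on the larger warming plate, let go of it, gripped the flask by its neck and raised it 103 mm. I held it there for 2.2 s and handed the job in at about 37 s, well inside the 64 s limit. No verdict was reported.

**What the last checks showed:**
- **Stopper home:** contact came at TCP z = 0.1482 against the expected 0.148, pressing with 6 N. After release the head sat centred on the rim.
- **Flask held:** the finger gap stayed at 34.3 mm and the wrist carried about 1.7 N, which matches the flask plus stopper. The arm was still, and the wrist picture showed the flask in the same pose in the gripper as before the lift.
- **Rest of the bench:** I saw nothing knocked over or moved, but I did not measure the tubed stopper and the other things again at the end.

**What failed or disagreed:**
- **First grasp missed:** the fingers closed above the stopper without moving it.
- **Fingertip position is wrong in the description:** a gentle touch on the stopper head put the shut fingertips about 18 mm behind the reported TCP, not 19 mm ahead. I used that measured offset from then on, and the seating height confirmed it.
- **Finger gap reading:** it reads about 1.4 mm too small, both on the stopper head and on the neck.
- **Top camera:** it placed the stopper about 8 mm and the flask mouth about 5 mm away from where the wrist camera did. I relied on the wrist camera.

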